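Set the airflow tester's damper and start the test

ROBOT

A 7-joint arm with a two-finger parallel gripper is mounted at the origin on the work surface. World frame = base frame: x ahead of the robot, y to its left, z up, the work surface at z = 0. Lengths are in mm, angles in rad, forces in N, time in s.
With the tool pointing down it reaches from about 400 to 900 mm from the base axis. Payload 5.6 kg.
Tool frame: the origin (TCP) lies between the finger pads; the fingertips stand 19 mm ahead of it and the grasp point (between the pads) is the TCP (manip.nose_length is the distance from the TCP to the fingertips, in mm); z points along the fingers, y is the direction in which the jaws open and shut (so a half turn about z gives the same grasp; the last joint's range is limited). The gripper opens to 92 mm and grips with 3 to 60 N. Pads are 20 mm wide; open, the fingers measure 128 mm over their backs; the gripper's body (75 mm by 189 mm) begins 69 mm behind the grasp point.
Start: joints at [-1.333, 0.468, -0.012, 1.603, 0.006, 1.071, -0.056], TCP at [180.173, 624.538, 198.892] pointing down, gripper open.
Joint ranges: [-2.53, 2.53], [-0.31, 2.02], [-1.57, 1.55], [0.28, 2.44], [-1.29, 4.43], [0.15, 1.84], [-2.92, 2.92]. Speed limits (rad/s): [2.57, 2.57, 3.14, 3.14, 3.14, 3.14, 3.14].

INTERFACE

Orientations are given as a rotation vector (axis times angle).
In Python, from workcell import manip gives the robot as it stands.
- The arm moves only by the shell command python3 -m handwheel 'ROWS' [FORCE]. ROWS is JSON, a list of rows, each an object with "jaw": the opening, from 0 (shut) to 1 (fully open); "delta_pos": the shift along the world's x, y, z in cm, a list of three; "spin": the turn about the world's z in rad. In form: [{"jaw": jaw, "delta_pos": [tx, ty, tz], "spin": spin}, ...]. A call has 1 to 20 rows; each row is the pose to reach, as a shift and turn from the pose commanded when the call began; what a row does not reach only later rows make up. A row lasts 1/8 s, in which the tool goes at most 62.5 mm and 10.7 degrees, less where a joint would pass 70% of its speed; a pose out of reach is approached as far as the arm can. A call with a gripper value outside its range is refused whole. The fingers move at their own pace and stop on an object; FORCE is the grip in N (left out, the last holds). Time passes only in rows, so rows that repeat a pose let the fingers close. It gives the time, the measured TCP pose, the force and the opening at its end, in the units of the state.
- manip.get_obs(): the state, without advancing time (a new reading comes with each control period).
- manip.capture(name): name is "scene" or "top" or "wrist"; returns the picture (480x640x3 uint8, blue, green, red); there is no depth.
- manip.camera_model(name): a dict with "K" (3x3 intrinsics, pixels), "k1" (the pictures are not rectified: a ray, as slopes to the right and down, at radius r is drawn at 1 + k1 r^2 times it, then the intrinsics apply), "world_to_cam" (4x4, takes a point from world to camera coordinates). Camera axes: x right, y down, z forward; pixel columns grow to the right and rows downward; lengths in mm; the calibration is good to about 2 mm. A picture is of the moment at which its call begins: read the wrist's pose just before it. camera_model takes no time and is no camera call; for the wrist camera it gives the pose at the moment of the call.
- manip.job_done(): hands the job in, once; it reports no verdict.
The state is a dict: "t": time; "joint_pos": joint angles; "qvel": joint speeds; "tau": joint torques, N m; "eef_pos": TCP position; "tcp_rot": TCP orientation; "force": force on the tool from outside, world axes, zero at the start; "torque": the same for the moment, N m; "grip_width": finger opening in mm.
Only numpy, scipy, OpenCV 4.12 (cv2) and the standard library are available. Lean on these libraries where they do the work, as an engineer would, in place of code of your own. Each camera call takes 0.05 s, during which the arm holds its last target.

TASK

Set the damper of the round airflow tester on the repair bench: with the fingertips push the upright stud of its lever gently round until the lever's pointed end stands right at the one long mark of the dial, then press the button of the small grey control box fully in and let it come up again. Do not press the button before the lever is on the mark. Only push and press: do not grip the lever, do not lift or shove the control box, leave the other things on the bench where they are, and leave the lever on the mark.

Things in the scene. Friction and masses are not known exactly. Their poses are not given: they have to be found in the camera images.
- tester: Airflow tester fixed to the bench: a grey drum 244 mm across and 50 mm tall, on it a 3 mm thick aluminium dial plate (234 mm across) and in the middle a dark damper ring 100 mm across whose top is 69 mm above the bench. Origin at the centre of the drum's underside, on the ring's vertical turning axis.
- ring (a joint): Turning angle of the damper ring with its lever, rad: grows anticlockwise seen from above, stops at 0 and 2.4. It starts at 0.1 to 0.5, and the long mark always lies at a larger value (1.2 to 2.0), so the lever has to go anticlockwise. It turns with a light steady drag (about 2 N of push at the stud) and stays where it is left; no spring.
- lever_tip (a point): Pointed outer end of the flat dark lever that sticks out from the ring, 87 mm from the ring's axis, 64 mm above the bench; its x axis points outward along the lever. The lever is 12 mm wide, its top 67 mm above the bench. Turns with the ring.
- lever_stud (a point): Centre of the top of the upright black stud on the lever: a round pin of 12 mm diameter, 72 mm from the ring's axis, on the lever's centre line; its top is 101 mm above the bench and it rises 34 mm clear of the lever. Push it sideways.
- long_mark (a point): The set point: inner end of the one long black mark (26 mm long; the eight others, spaced 12 degrees to both sides of it, are 10 mm) on the dial plate, 87 mm from the ring's axis, 53 mm above the bench; x axis points outward along the mark. The lever is set when its pointed end stands at this point seen from above.
- control_box: Grey control box, loose, 0.6 to 1.1 kg, 90 x 90 mm and 50 mm tall; origin at the centre of its underside. One round push button in a steel housing on its top.
- start_top (a point): Centre of the top of the button's black cap (30 mm across), facing straight up, 72 mm above the bench, 10 mm off the box's centre; nothing stands above it.
- start (a joint): How far the button is pressed, m: 0 up, 0.006 fully in (takes about 5 N); it springs back.
- motor: Bystander: a loose black vacuum motor, upright can 52 mm across, 63 mm tall; origin at the centre of its underside.
- socket: Bystander: a loose steel wrench socket 22 mm across, 28 mm tall, standing on the tester's dial on the side away from the scale; origin under its centre.
- screwdriver: Bystander: a loose screwdriver lying on the bench to the right of the work.
- screw_jar: Bystander: a loose jar of 56 mm diameter, 60 mm tall; origin under its centre.
- dust_cup: Bystander: a loose grey cup, 60 mm across, 60 mm tall; origin under its centre.
- filter: Bystander: a loose paper filter ring, 68 mm across, 45 mm tall; origin under its centre.
Mind the look-alikes: they are no part of the job. There is more than one size of the tester; the job needs the larger. What is shaped like the control_box but blue is not meant.

How it is judged:
By the outcome, as a careful person would: the job done as asked, in the order asked, and still so for the second after the job is handed in, with the robot touching nothing.
It also fails if it takes over 51 s, if anything falls off the work surface, if the arm or the gripper's body presses on something with over 40 N, if the wrist force passes 120 N, or if a joint passes its speed limit or range.

## Working session

There is one attempt and no reset: what is moved stays moved. The work goes in short steps, Python scripts to look and compute and a shell command to move; the robot and the scene stay as the last step left them, time stands still between calls to the robot, and variables do not carry over. Pictures are saved under pics/ and viewed, and the job is handed in when it is done.

```bash
mkdir -p pics; ls
python3 - <<'E'
from workcell import manip
import cv2
o=manip.get_obs();print(o)
for n in("scene","top","wrist"):
    m=manip.camera_model(n);print(n,m)
    cv2.imwrite(f"pics/{n}0.png",manip.capture(n))
E
```

```text
pics
{'t': 0.0, 'joint_pos': array([-1.33302832,  0.468379  , -0.01157344,  1.60360298,  0.0060116 ,
        1.07142667, -0.05632796]), 'qvel': array([-0.00111774, -0.00080506,  0.00031774, -0.00080264, -0.00193279,
       -0.00023116, -0.00157388]), 'tau': array([ 1.66098380e-04, -5.20569742e+01, -1.20360593e-02, -2.43746495e+01,
       -5.65923296e-02,  1.71064393e-02,  1.51620961e-04]), 'eef_pos': array([180.03223224, 623.93424319, 197.94774663]), 'tcp_rot': array([-4.39742974e-01, -3.11055961e+00,  2.79474306e-03]), 'force': array([-0.02594928, -0.16039991,  0.26497828]), 'torque': array([ 0.03501898, -0.01821673, -0.03995721]), 'grip_width': 91.95029448618888}
scene {'K': array([[590.31330951,   0.        , 322.07248361],
       [  0.        , 590.31330951, 248.54364308],
       [  0.        ,   0.        ,   1.        ]]), 'k1': 0.04892997735975361, 'world_to_cam': array([[ 8.23105070e-01,  5.67367102e-01, -2.43436692e-02,
        -4.28270245e+02],
       [ 3.06588320e-01, -4.80047280e-01, -8.21923482e-01,
        -6.13191981e+01],
       [-4.78018457e-01,  6.69065901e-01, -5.6
[... 528 characters left out ...]
  3.05310297e-03, -9.91472484e-01,
         1.20518371e+03],
       [ 0.00000000e+00,  0.00000000e+00,  0.00000000e+00,
         1.00000000e+00]])}
wrist {'K': array([[432.60060701,   0.        , 316.31504727],
       [  0.        , 432.60060701, 237.45069813],
       [  0.        ,   0.        ,   1.        ]]), 'k1': 0.012557539988139762, 'world_to_cam': array([[ 2.77623793e-01,  9.60687297e-01, -2.22417283e-03,
        -6.49262426e+02],
       [ 9.27140509e-01, -2.67321360e-01,  2.62582877e-01,
        -3.04724229e+01],
       [ 2.51665465e-01, -7.49613748e-02, -9.64906879e-01,
         3.90573386e+02],
       [ 0.00000000e+00,  0.00000000e+00,  0.00000000e+00,
         1.00000000e+00]])}
```

View pics/top0.png

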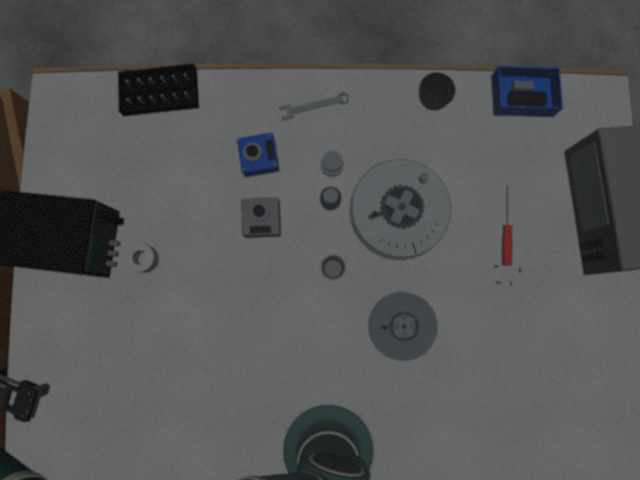

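View pics/scene0.png

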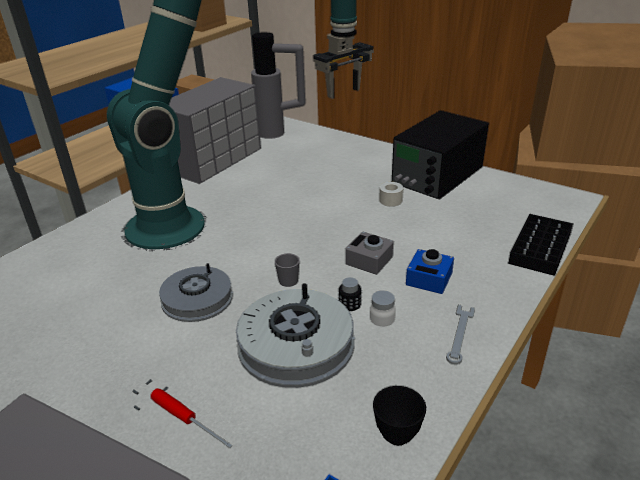

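Top view: the large tester is at about (402,207), with its lever pointing left to (373,215) and the long mark near (415,248). The grey box is at (261,217) and its button at (259,211). I'll enlarge these areas.

Run:
```python
import cv2
a=cv2.imread("pics/top0.png")
c=a[150:270,340:460];c=cv2.convertScaleAbs(c,alpha=1.8);cv2.imwrite("pics/c1.png",cv2.resize(c,(600,600),interpolation=cv2.INTER_CUBIC))
c=a[180:255,225:300];c=cv2.convertScaleAbs(c,alpha=1.8);cv2.imwrite("pics/c2.png",cv2.resize(c,(600,600),interpolation=cv2.INTER_CUBIC))
```

```text
(no output)
```

View pics/c1.png

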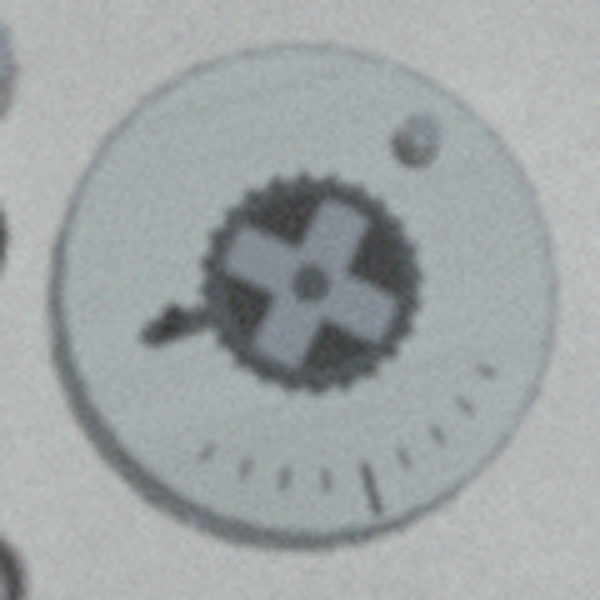

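View pics/c2.png

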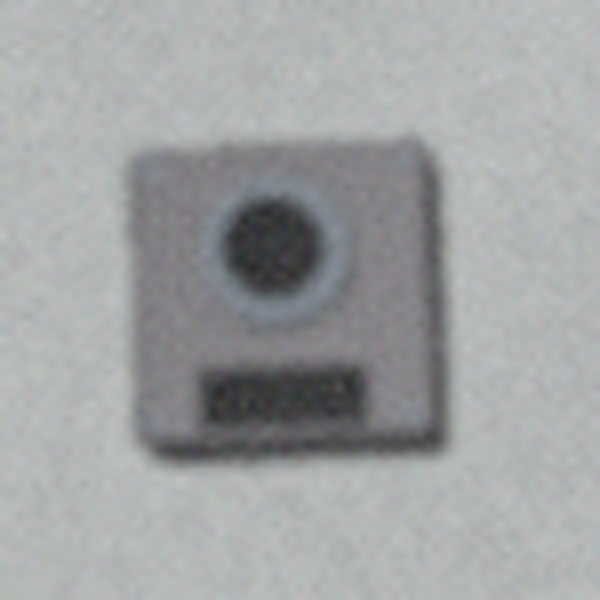

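Crop 1 (5x): ring centre (312,283), lever tip about (145,338), stud about (172,322), long mark from (364,463) to (377,513). Crop 2 (8x): cap centre (270,246).

```bash
cat > h.py <<'E'
import numpy as np
from workcell import manip
def unproj(m,uv,z):
    K=m["K"];k=m["k1"];W=m["world_to_cam"]
    d=np.array([(uv[0]-K[0,2])/K[0,0],(uv[1]-K[1,2])/K[1,1]]);s=d.copy()
    for _ in range(30): s=d/(1+k*(s@s))
    R=W[:3,:3];c=-R.T@W[:3,3];r=R.T@np.array([s[0],s[1],1])
    return c+r*(z-c[2])/r[2]
def proj(m,p):
    W=m["world_to_cam"];q=W[:3,:3]@np.asarray(p,float)+W[:3,3];s=q[:2]/q[2]
    s=s*(1+m["k1"]*(s@s));return m["K"][:2,:2]@s+m["K"][:2,2]
E
python3 - <<'E'
from h import *
m=manip.camera_model("top")
f=lambda u,v:((u+.5)/5-.5+340,(v+.5)/5-.5+150)
P={}
for n,u,v,z in[("ring",312,283,69),("dialL",62,290,53),("dialR",553,290,53),("dialT",308,45,53),("dialB",308,533,53),("tip",143,340,64),("stud?",172,322,90),("mi",364,463,53),("mo",377,513,53),("socket",418,135,81)]:
    P[n]=unproj(m,f(u,v),z);print(n,P[n].round(1))
c=P["ring"]
for n in("tip","stud?","mi","mo"):
    d=P[n]-c;print(n,np.hypot(*d[:2]),np.degrees(np.arctan2(d[1],d[0])))
print("btn",unproj(m,((270.5)/8-.5+225,(246.5)/8-.5+180),72))
E
```

```text
ring [ 572.7 -172.4   69. ]
dialL [571.8 -56.   53. ]
dialR [ 573.2 -290.    53. ]
dialT [ 692.4 -174.8   53. ]
dialB [ 456.8 -171.1   53. ]
tip [546.1 -93.4  64. ]
stud? [ 550.1 -104.6   90. ]
mi [ 489.9 -198.    53. ]
mo [ 466.3 -203.8   53. ]
socket [ 641.3 -221.7   81. ]
tip 83.40468439314168 108.62818424129831
stud? 71.41989746742937 108.46640586414792
mi 86.71079662964556 -162.81698401965699
mo 110.97232573860887 -163.582216118814
btn [560.85260561 163.40281528  72.        ]
```

```bash
python3 -m handwheel '[{"jaw":0,"delta_pos":[2.5,-4.5,0],"spin":-0.16},{"jaw":0,"delta_pos":[5,-9,0.5],"spin":-0.32},{"jaw":0,"delta_pos":[7.5,-13.5,1],"spin":-0.48},{"jaw":0,"delta_pos":[10,-18,1],"spin":-0.64},{"jaw":0,"delta_pos":[12.5,-22.5,1],"spin":-0.8},{"jaw":0,"delta_pos":[15,-27,1],"spin":-0.96},{"jaw":0,"delta_pos":[17.5,-31.5,1],"spin":-1.12},{"jaw":0,"delta_pos":[20,-36,1],"spin":-1.28},{"jaw":0,"delta_pos":[22.5,-40.5,1],"spin":-1.44},{"jaw":0,"delta_pos":[25,-45,1],"spin":-1.6},{"jaw":0,"delta_pos":[27.5,-49.5,1],"spin":-1.76},{"jaw":0,"delta_pos":[30,-54,1],"spin":-1.92},{"jaw":0,"delta_pos":[33,-58.5,1],"spin":-2.08},{"jaw":0,"delta_pos":[36,-63,1],"spin":-2.24},{"jaw":0,"delta_pos":[38.5,-67.5,0.5],"spin":-2.4},{"jaw":0,"delta_pos":[40.8,-71.6,0],"spin":-2.54},{"jaw":0,"delta_pos":[40.8,-71.6,0],"spin":-2.54},{"jaw":0,"delta_pos":[40.8,-71.6,0],"spin":-2.54}]' 20
python3 - <<'E'
from h import *
import cv2
o=manip.get_obs();print(o["joint_pos"].round(2),o["eef_pos"],o["tcp_rot"],o["t"])
m=manip.camera_model("wrist");np.save("w1.npy",m,allow_pickle=True)
cv2.imwrite("pics/w1.png",manip.capture("wrist"))
E
```

```text
t: 2.4
eef_pos: [587.6, -90.6, 198.4]
tcp_rot: [-3.1, -0.504, 0.002]
force: [-0.1, -0.1, -0.1]
grip_width: 0.7
[-0.48  0.44  0.76  1.78 -0.35  1.06 -0.84] [587.64477411 -90.62167866 198.38086879] [-3.10012836e+00 -5.03610063e-01  1.95252747e-03] 2.4
```

View pics/w1.png

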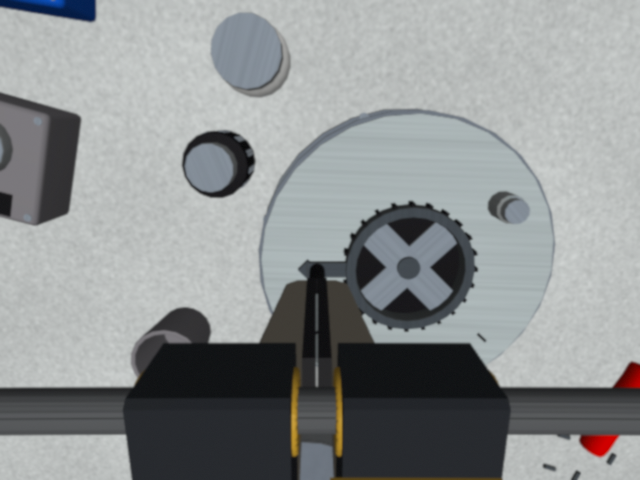

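Run:
```python
from h import *
import cv2
m=np.load("w1.npy",allow_pickle=True).item()
print("cam",-m["world_to_cam"][:3,:3].T@m["world_to_cam"][:3,3])
print("tip",proj(m,[587.6,-90.6,179.4]),"stud",proj(m,[550.3,-104.4,101]))
c=unproj(m,(408,268),69);t=unproj(m,(299,269),64);print(c,t,np.hypot(*(t-c)[:2]),np.degrees(np.arctan2(*(t-c)[1::-1])))
print("markend",unproj(m,(481,337),53))
a=cv2.imread("pics/w1.png")[190:370,250:430];cv2.imwrite("pics/w1c.png",cv2.resize(a,(600,600),interpolation=cv2.INTER_CUBIC))
```

```text
cam [658.74926179 -67.23803792 383.70407643]
tip [315.76118269 274.33274828] stud [317.80426351 289.15985449]
[ 576.47810617 -168.82118784   69.        ] [547.46572345 -89.97221104  64.        ] 84.01713809255352 110.20102911577177
markend [ 534.51038658 -254.90835539   53.        ]
```

View pics/w1c.png

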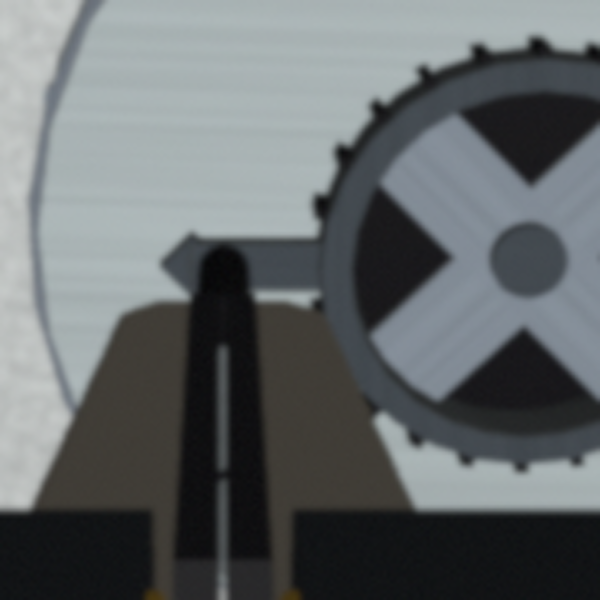

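Run:
```python
import numpy as np
C=np.array([574.8,-170.7]);A=np.array([588.17,-91.46])
for th,s in[(109.5,38),(109.5,20)]+[(t,16) for t in np.arange(109.5,200,5)]:
    a=np.radians(th);p=C+72*np.array([np.cos(a),np.sin(a)])+s*np.array([np.sin(a),-np.cos(a)])
    print(th,s,((p-A)/10).round(2),round(a-np.radians(108.5),3))
```

```text
109.5 38 [-0.16  0.13] 0.017
109.5 20 [-1.86 -0.47] 0.017
109.5 16 [-2.23 -0.6 ] 0.017
114.5 16 [-2.87 -0.71] 0.105
119.5 16 [-3.49 -0.87] 0.192
124.5 16 [-4.1  -1.08] 0.279
129.5 16 [-4.68 -1.35] 0.367
134.5 16 [-5.24 -1.67] 0.454
139.5 16 [-5.77 -2.03] 0.541
144.5 16 [-6.27 -2.44] 0.628
149.5 16 [-6.73 -2.89] 0.716
154.5 16 [-7.15 -3.38] 0.803
159.5 16 [-7.52 -3.9 ] 0.89
164.5 16 [-7.85 -4.46] 0.977
169.5 16 [-8.12 -5.04] 1.065
174.5 16 [-8.35 -5.64] 1.152
179.5 16 [-8.52 -6.26] 1.239
184.5 16 [-8.64 -6.89] 1.326
189.5 16 [-8.7  -7.53] 1.414
194.5 16 [-8.71 -8.18] 1.501
199.5 16 [-8.66 -8.82] 1.588
```

```bash
python3 -m handwheel '[{"jaw":0,"delta_pos":[0,0.1,-3],"spin":0},{"jaw":0,"delta_pos":[-0.1,0.1,-6],"spin":0.01},{"jaw":0,"delta_pos":[-0.1,0.1,-8.5],"spin":0.02},{"jaw":0,"delta_pos":[-0.1,0.1,-10],"spin":0.02},{"jaw":0,"delta_pos":[-0.1,0.1,-10],"spin":0.02},{"jaw":0,"delta_pos":[-0.1,0.1,-10],"spin":0.02}]'
python3 - <<'E'
from h import *
import cv2
cv2.imwrite("pics/w2.png",manip.capture("wrist"))
cv2.imwrite("pics/s2.png",cv2.resize(manip.capture("scene")[240:400,200:400],(750,600),interpolation=cv2.INTER_CUBIC))
E
```

```text
t: 3.2
eef_pos: [587.9, -90.3, 99.9]
tcp_rot: [3.096, 0.533, 0.002]
force: [-0.7, 0.2, 0.1]
grip_width: 0.3
```

View pics/w2.png

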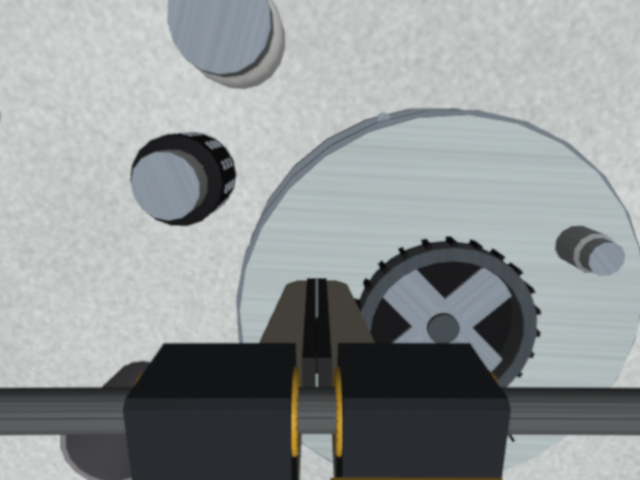

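View pics/s2.png

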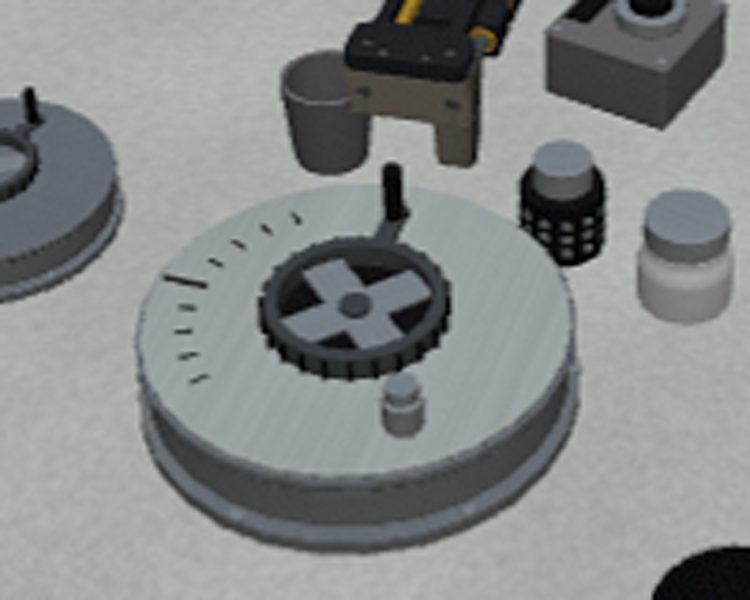

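Run:
```python
from h import *
m=manip.camera_model("scene")
for p in([588,-90,81],[588,-90,99],[550,-103,101],[574,-171,69]):
    print((proj(m,p)-[200,240])*3.75)
print(manip.get_obs()["eef_pos"])
```

```text
[462.57089532 203.15753629]
[461.81962947 177.86743662]
[392.4026522  164.23823404]
[356.82289182 291.39180325]
[587.93211118 -90.45001866  99.98992467]
```

Run:
```python
from h import *
import cv2
m=manip.camera_model("scene")
# start tool y dir (0.277,0.96)
for s in(-46,46,-56,56):
    print(s,proj(m,[180+.277*s,624+.96*s,179]),proj(m,[180+.277*s,624+.96*s,198]))
print(manip.nose_length)
print(proj(manip.camera_model("wrist"),[587.9,-90.4,81]))
a=cv2.imread("pics/scene0.png")[20:120,290:400];cv2.imwrite("pics/s0c.png",cv2.resize(a,(660,600),interpolation=cv2.INTER_CUBIC))
cv2.imwrite("pics/s3.png",cv2.resize(manip.capture("scene")[180:340,220:420],(750,600),interpolation=cv2.INTER_CUBIC))
```

```text
-46 [333.07644844 107.69577324] [332.99394853 101.74358181]
46 [355.23094368 100.24565209] [355.28440612  94.39387539]
-56 [330.60100904 108.52692499] [330.50292805 102.56357483]
56 [357.5739434   99.45653522] [357.64142023  93.61543565]
19.0
[315.61453203 274.3290249 ]
```

View pics/s0c.png

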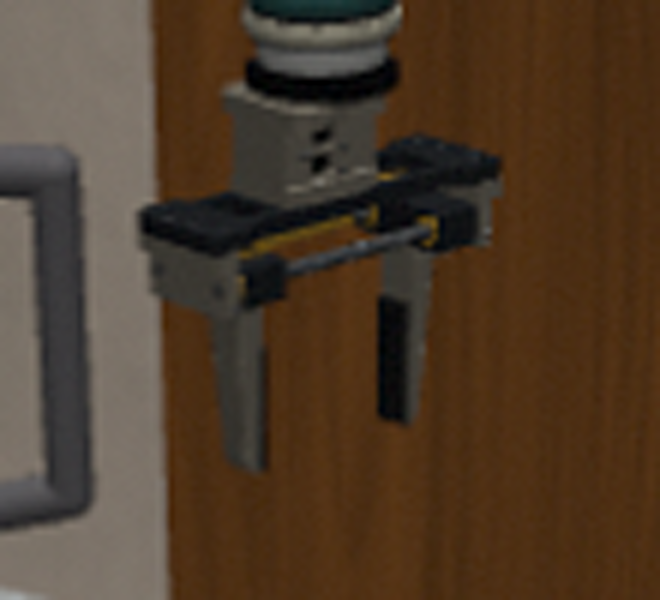

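View pics/s3.png

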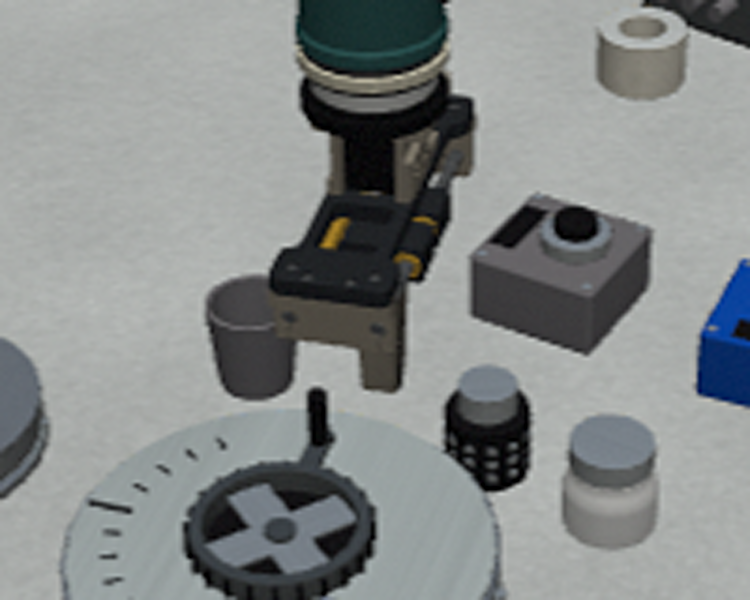

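Run:
```python
from h import *
import cv2
o=manip.get_obs();p=o["eef_pos"];R=cv2.Rodrigues(o["tcp_rot"])[0];print(p,R.round(3))
m=manip.camera_model("wrist");s=manip.camera_model("scene")
for x in(-10,10):
  for z in(19,10,0,-10):
    for y in (-18,18):
      q=p+R@[x,y,z];print(x,y,z,proj(m,q).round(1),((proj(s,q)-[220,180])*3.75).round(0))
a=cv2.imread("pics/w2.png")[260:400,247:387];cv2.imwrite("pics/w2c.png",cv2.resize(a,(600,600),interpolation=cv2.INTER_CUBIC))
```

```text
[587.80952399 -90.4606141   99.83031424] [[ 0.942  0.334  0.002]
 [ 0.334 -0.942  0.   ]
 [ 0.002  0.    -1.   ]]
-10 -18 19 [280.2 292.9] [378. 407.]
-10 18 19 [351.2 292.8] [361. 446.]
-10 -18 10 [278.8 300. ] [378. 394.]
-10 18 10 [352.7 299.9] [361. 434.]
-10 -18 0 [277.  308.6] [377. 380.]
-10 18 0 [354.4 308.6] [360. 419.]
-10 -18 -10 [275.  318.2] [377. 366.]
-10 18 -10 [356.4 318.1] [359. 405.]
10 -18 19 [279.3 255.2] [412. 412.]
10 18 19 [352.1 255.2] [396. 451.]
10 -18 10 [277.8 260.9] [412. 399.]
10 18 10 [353.6 260.9] [396. 439.]
10 -18 0 [275.9 267.9] [412. 385.]
10 18 0 [355.4 267.8] [395. 425.]
10 -18 -10 [273.8 275.6] [411. 371.]
10 18 -10 [357.5 275.5] [395. 410.]
```

View pics/w2c.png

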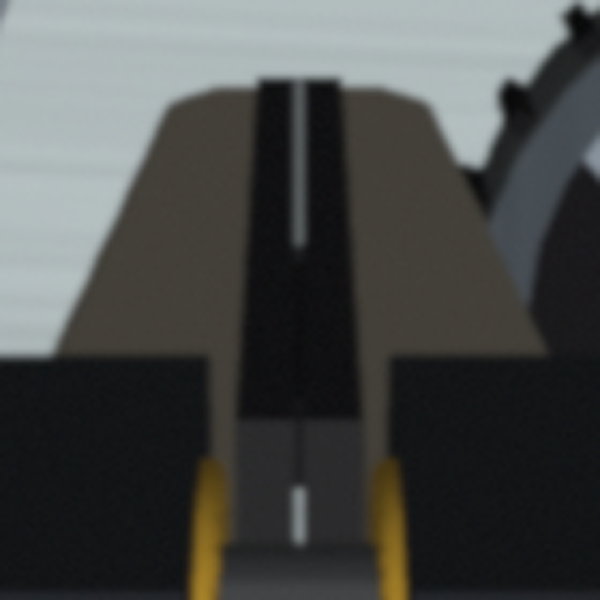

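Run:
```python
from h import *
import cv2
from scipy.optimize import least_squares
o=manip.get_obs();p=o["eef_pos"];R=cv2.Rodrigues(o["tcp_rot"])[0]
m=manip.camera_model("wrist");s=manip.camera_model("scene")
for w in((347.3,284.5),(335.7,280.5)):
    g=np.array([402,391])/3.75+[220,180]
    r=least_squares(lambda q:np.r_[proj(m,q)-w,proj(s,q)-g],p)
    print(r.x,r.fun,R.T@(r.x-p))
```

```text
[601.76696705 -99.13297378 120.82203756] [ 0.00881656 -0.27827379 -1.26460355 -0.60931676] [ 10.28882726  12.84890064 -20.96946048]
[600.31130664 -94.85345999 116.5707322 ] [ 0.0037317  -0.14107151 -0.63174016 -0.29720707] [ 10.3406785    8.32695951 -16.72020847]
```

Both cameras put the fingertips about 35 mm higher than the stated geometry would. I'll lower in steps that are safe either way, watching the force and the scene view.

```bash
python3 -m handwheel '[{"jaw":0,"delta_pos":[0,0,-1],"spin":0},{"jaw":0,"delta_pos":[0,0,-2],"spin":0},{"jaw":0,"delta_pos":[0,0,-2.3],"spin":0},{"jaw":0,"delta_pos":[0,0,-2.3],"spin":0}]'
python3 - <<'E'
from h import *
import cv2
print(manip.get_obs()["eef_pos"])
cv2.imwrite("pics/s4.png",cv2.resize(manip.capture("scene")[220:340,250:400],(750,600),interpolation=cv2.INTER_CUBIC))
E
```

```text
t: 3.85
eef_pos: [586.9, -90.6, 75.4]
tcp_rot: [3.096, 0.532, -0.001]
force: [0.1, -0.4, -0.4]
grip_width: 0.7
[586.90071859 -90.57871774  75.4048167 ]
```

View pics/s4.png

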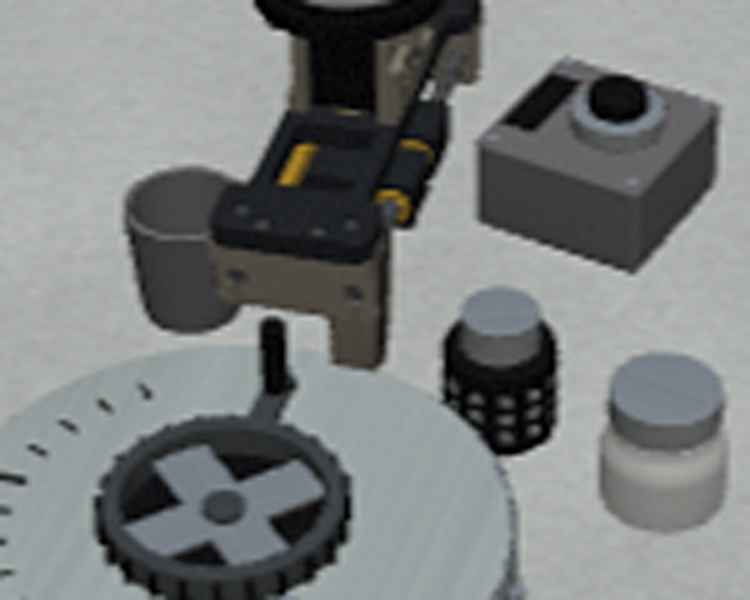

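Run:
```python
from h import *
import cv2
a=cv2.imread("pics/scene0.png")
cv2.imwrite("pics/wr0.png",cv2.imread("pics/wrist0.png"))
b=manip.capture("scene");cv2.imwrite("pics/s5.png",b)
```

```text
(no output)
```

View pics/wr0.png

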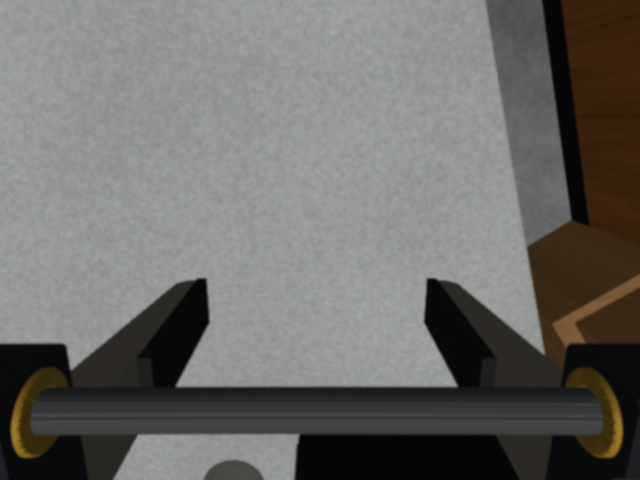

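View pics/s5.png

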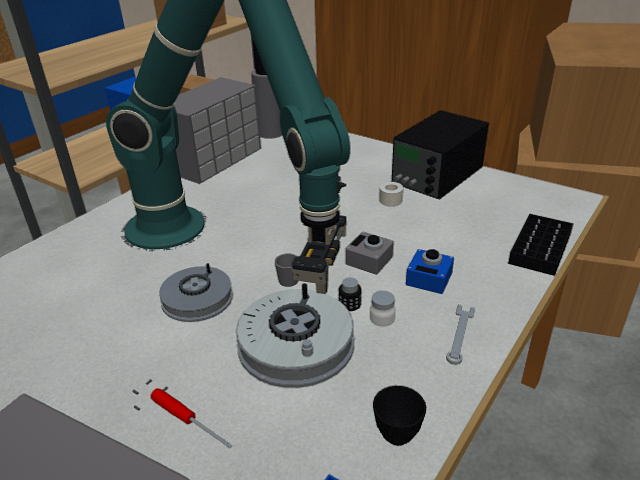

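Run:
```python
from h import *
import cv2
o=manip.get_obs();p=o["eef_pos"];R=cv2.Rodrigues(o["tcp_rot"])[0]
s=manip.camera_model("scene")
for zt in (19,0,-15,-20):
  print(zt,[((proj(s,p+R@[x,13,zt])-[250,220])*5).round(0) for x in(-10,10)])
m=manip.camera_model("wrist");W=m["world_to_cam"]
for zt in(19,0,-15,-20):print(zt,[(proj(m,p+R@[10,y,zt])).round(1) for y in (-46,46)])
a=manip.capture("wrist");cv2.imwrite("pics/w5.png",a)
```

```text
19 [array([335., 431.]), array([381., 438.])]
0 [array([334., 396.]), array([380., 403.])]
-15 [array([332., 368.]), array([379., 375.])]
-20 [array([332., 359.]), array([379., 366.])]
19 [array([222.7, 255.3]), array([408.6, 255.2])]
0 [array([214., 268.]), array([417.3, 267.9])]
-15 [array([205.8, 279.8]), array([425.4, 279.7])]
-20 [array([202.8, 284.2]), array([428.4, 284. ])]
```

View pics/w5.png

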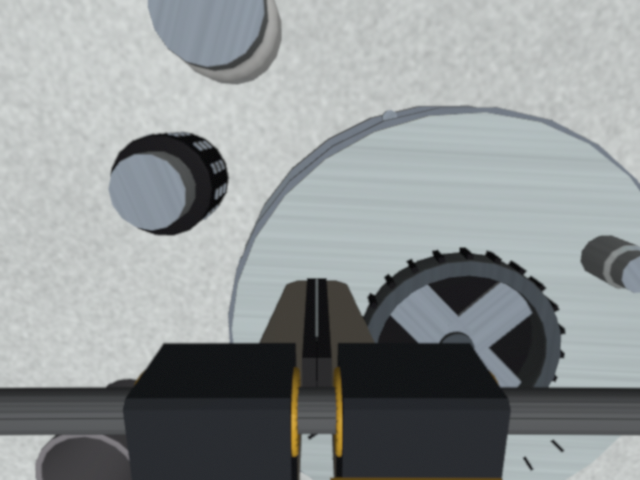

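Both cameras agree that the real tips are about 15 mm behind the TCP, not 19 mm ahead, so they now stand at z≈91. I'll lower another 11 mm in small steps and check the force.

```bash
python3 -m handwheel '[{"jaw":0,"delta_pos":[0,0,-0.2],"spin":0},{"jaw":0,"delta_pos":[0,0,-0.4],"spin":0},{"jaw":0,"delta_pos":[0,0,-0.4],"spin":0}]'; python3 -m handwheel '[{"jaw":0,"delta_pos":[0,0,-0.2],"spin":0},{"jaw":0,"delta_pos":[0,0,-0.4],"spin":0},{"jaw":0,"delta_pos":[0,0,-0.4],"spin":0}]'
```

```text
t: 4.38
eef_pos: [587.0, -90.4, 71.7]
tcp_rot: [-3.096, -0.533, 0.001]
force: [-0.2, -0.5, 0.6]
grip_width: 0.0
t: 4.75
eef_pos: [587.0, -90.5, 67.6]
tcp_rot: [-3.096, -0.533, 0.001]
force: [-0.2, 0.2, 0.5]
grip_width: 0.3
```

```bash
python3 -m handwheel '[{"jaw":0,"delta_pos":[-0.9,-0.3,0],"spin":0},{"jaw":0,"delta_pos":[-1.5,-0.5,0],"spin":0},{"jaw":0,"delta_pos":[-2.1,-0.7,0],"spin":0},{"jaw":0,"delta_pos":[-2.45,-0.75,0],"spin":0.04},{"jaw":0,"delta_pos":[-2.8,-0.8,0],"spin":0.08},{"jaw":0,"delta_pos":[-3.4,-1,0],"spin":0.17},{"jaw":0,"delta_pos":[-4,-1.2,0],"spin":0.26},{"jaw":0,"delta_pos":[-4.6,-1.45,0],"spin":0.35},{"jaw":0,"delta_pos":[-5.15,-1.75,0],"spin":0.43},{"jaw":0,"delta_pos":[-5.4,-1.95,0],"spin":0.48},{"jaw":0,"delta_pos":[-5.4,-1.95,0],"spin":0.48}]'
python3 - <<'E'
from h import *
import cv2
cv2.imwrite("pics/s6.png",cv2.resize(manip.capture("scene")[230:350,220:370],(750,600),interpolation=cv2.INTER_CUBIC))
E
```

```text
t: 6.12
eef_pos: [532.8, -109.7, 68.0]
tcp_rot: [-2.88, -1.254, 0.0]
force: [0.0, 1.4, -0.1]
grip_width: 0.7
```

View pics/s6.png

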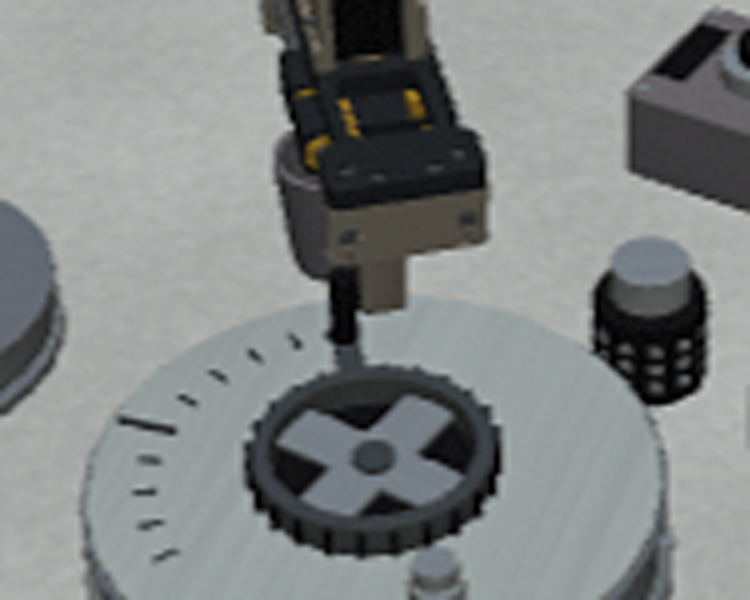

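Scene view: the finger is beside the stud and the lever has turned to about 137°. I'll continue.

```bash
python3 -m handwheel '[{"jaw":0,"delta_pos":[-0.35,-0.25,0],"spin":0.06},{"jaw":0,"delta_pos":[-0.75,-0.6,0],"spin":0.13},{"jaw":0,"delta_pos":[-1.2,-1.05,0],"spin":0.22},{"jaw":0,"delta_pos":[-1.65,-1.55,0],"spin":0.3},{"jaw":0,"delta_pos":[-2,-2.05,0],"spin":0.39},{"jaw":0,"delta_pos":[-2.35,-2.6,0],"spin":0.48},{"jaw":0,"delta_pos":[-2.6,-3.2,0],"spin":0.56},{"jaw":0,"delta_pos":[-2.85,-3.8,0],"spin":0.65},{"jaw":0,"delta_pos":[-2.95,-4.1,0],"spin":0.7},{"jaw":0,"delta_pos":[-3,-4.4,0],"spin":0.74},{"jaw":0,"delta_pos":[-3.1,-4.7,0],"spin":0.78},{"jaw":0,"delta_pos":[-3.15,-4.9,0],"spin":0.81},{"jaw":0,"delta_pos":[-3.15,-4.9,0],"spin":0.81}]'
python3 - <<'E'
from h import *
import cv2
cv2.imwrite("pics/s7.png",cv2.resize(manip.capture("scene")[230:350,220:370],(750,600),interpolation=cv2.INTER_CUBIC))
cv2.imwrite("pics/w7.png",manip.capture("wrist"))
cv2.imwrite("pics/t7.png",cv2.resize(manip.capture("top")[150:270,340:460],(600,600),interpolation=cv2.INTER_CUBIC))
E
```

```text
t: 7.8
eef_pos: [501.1, -158.9, 67.7]
tcp_rot: [-2.154, -2.286, 0.001]
force: [-1.3, 1.8, 1.4]
grip_width: 0.3
```

View pics/s7.png

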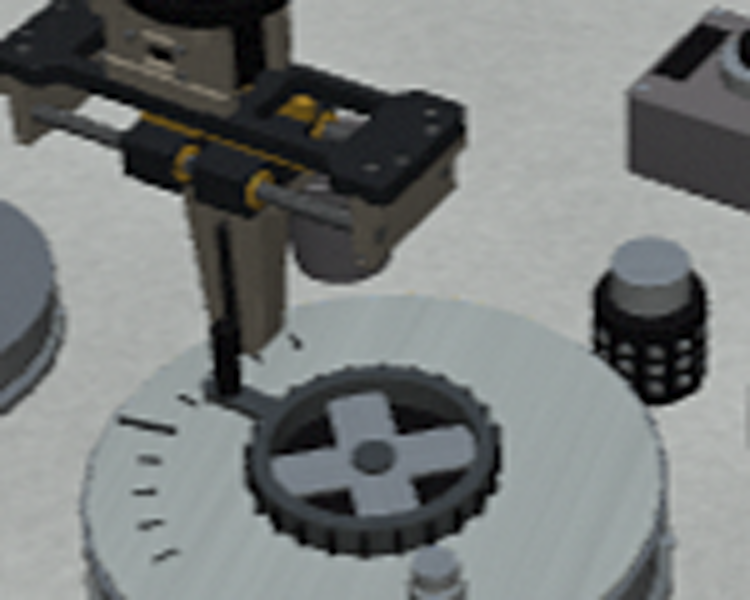

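View pics/w7.png

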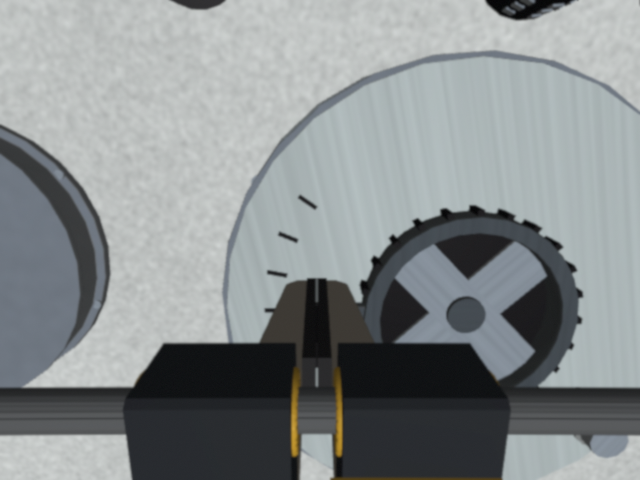

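View pics/t7.png

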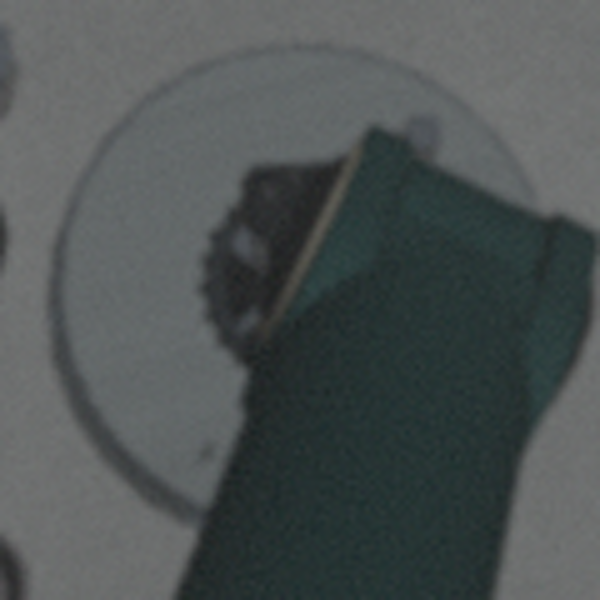

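```bash
cat >> h.py <<'E'
def ang(pts,m,off,sc):
    f=lambda u:(np.array(u)+.5)/sc-.5+off
    c=unproj(m,f(pts["ring"]),69);out={"c":c}
    for n,z in(("tip",64),("mi",53),("mo",53)):
        if n in pts:
            d=unproj(m,f(pts[n]),z)-c;out[n]=(np.hypot(*d[:2]).round(1),np.degrees(np.arctan2(d[1],d[0])).round(2)%360)
    return out
E
python3 - <<'E'
from h import *
s=manip.camera_model("scene")
print(ang(dict(ring=(375,457),tip=(204,388),mi=(176,432),mo=(118,418)),s,[220,230],5))
for c in([573,-172.5],[575,-170.7]):
    print([((proj(s,[*c,69])-[220,230]+.5)*5-.5).round(0)])
E
```

```text
{'c': array([ 579.02503952, -179.58817058,   69.        ]), 'tip': (np.float64(89.4), np.float64(180.06)), 'mi': (np.float64(92.2), np.float64(191.67)), 'mo': (np.float64(119.1), np.float64(192.15))}
[array([374., 442.])]
[array([380., 441.])]
```

Run:
```python
from h import *
s=manip.camera_model("scene")
f=lambda u:(np.array(u)+.5)/5-.5+[220,230]
t=unproj(s,f((204,388)),64);m=unproj(s,f((176,432)),53)
print(t,m,np.hypot(*(t-m)[:2]),np.degrees(2*np.arcsin(np.hypot(*(t-m)[:2])/174)))
for c in([573,-172.5],[574.6,-173],[575,-170.7]):
    for q in(t,m):
        d=q[:2]-c;print(np.hypot(*d).round(1),np.degrees(np.arctan2(d[1],d[0])).round(2)%360)
```

```text
[ 489.64033685 -179.67570447   64.        ] [ 488.74680153 -198.24210481   53.        ] 18.587889254507893 12.264870367932735
83.7 184.92
88.1 196.99
85.2 184.49
89.5 196.38
85.8 186.0
90.5 197.71
```

```bash
python3 -m handwheel '[{"jaw":0,"delta_pos":[-0.02,-0.25,0],"spin":0.04},{"jaw":0,"delta_pos":[-0.04,-0.5,0],"spin":0.07},{"jaw":0,"delta_pos":[-0.05,-0.8,0],"spin":0.11},{"jaw":0,"delta_pos":[-0.06,-1.05,0],"spin":0.14},{"jaw":0,"delta_pos":[-0.06,-1.2,0],"spin":0.16},{"jaw":0,"delta_pos":[-0.06,-1.2,0],"spin":0.16}]'
python3 - <<'E'
from h import *
import cv2
cv2.imwrite("pics/s8.png",cv2.resize(manip.capture("scene")[280:340,225:300],(750,600),interpolation=cv2.INTER_CUBIC))
E
```

```text
t: 8.7
eef_pos: [501.1, -171.3, 67.8]
tcp_rot: [1.965, 2.451, -0.0]
force: [-1.0, 1.7, -1.1]
grip_width: 0.2
```

View pics/s8.png

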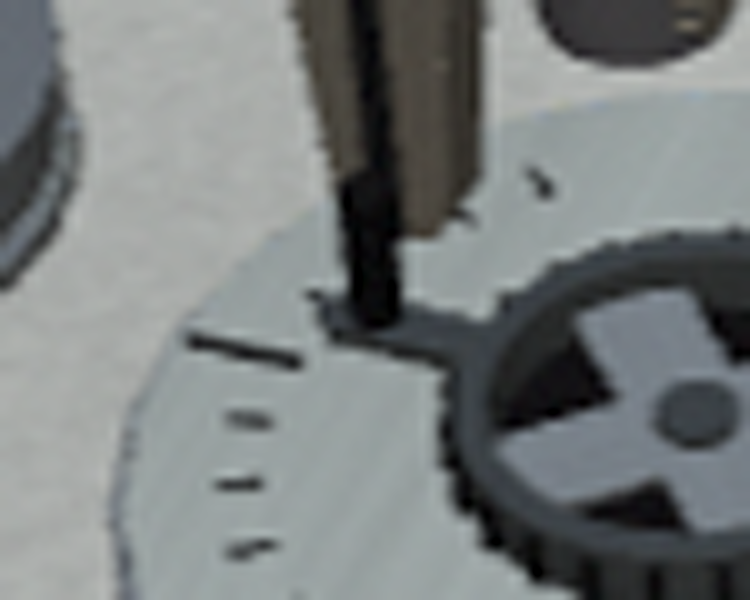

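Run:
```python
from h import *
s=manip.camera_model("scene")
f=lambda u:(np.array(u)+.5)/10-.5+[225,280]
m=unproj(s,f((301,362)),53);g=lambda p:((proj(s,p)-[225,280]+.5)*10-.5).round(0)
print("mi",m,"target tip px",g([m[0],m[1],64]))
c=np.array([573.8,-172.5])
for a in(-2,-4,-6,-8,-12):
    d=m[:2]-c;r=np.radians(a);q=c+np.array([[np.cos(r),-np.sin(r)],[np.sin(r),np.cos(r)]])@d
    print(a,g([*q,64]),g([*q,53]))
```

```text
mi [ 487.97750184 -197.80803504   53.        ] target tip px [296. 322.]
-2 [303. 312.] [307. 353.]
-4 [309. 303.] [314. 343.]
-6 [317. 294.] [321. 334.]
-8 [324. 285.] [329. 325.]
-12 [341. 267.] [345. 307.]
```

```bash
python3 -m handwheel '[{"jaw":0,"delta_pos":[0,0.6,0],"spin":0},{"jaw":0,"delta_pos":[0,1.2,0],"spin":0},{"jaw":0,"delta_pos":[0,1.2,4],"spin":0},{"jaw":0,"delta_pos":[0,0,9],"spin":0},{"jaw":0,"delta_pos":[0,-5,10],"spin":0},{"jaw":0,"delta_pos":[0,-9,10],"spin":0},{"jaw":0,"delta_pos":[0,-9,10],"spin":0},{"jaw":0,"delta_pos":[0,-9,10],"spin":0}]'
python3 - <<'E'
from h import *
import cv2
m=manip.camera_model("wrist");np.save("w9.npy",m,allow_pickle=True)
cv2.imwrite("pics/w9.png",manip.capture("wrist"))
cv2.imwrite("pics/s9.png",cv2.resize(manip.capture("scene")[280:340,225:300],(750,600),interpolation=cv2.INTER_CUBIC))
E
```

```text
t: 9.75
eef_pos: [501.4, -259.8, 167.7]
tcp_rot: [-1.963, -2.452, -0.001]
force: [0.1, 0.6, 1.2]
grip_width: 0.5
```

View pics/w9.png

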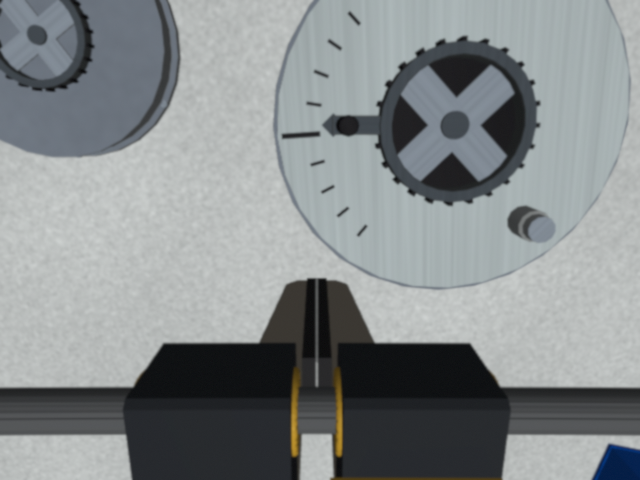

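View pics/s9.png

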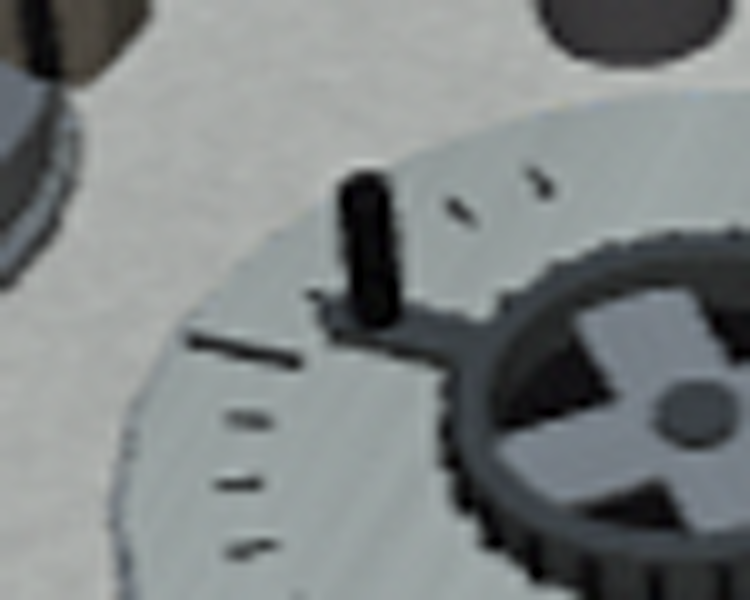

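Excellent view: the wrist image shows the lever tip at about (323,125), the mark's inner end at (320,134) and the hub at (455,125). I'll zoom in and compute the angle.

Run:
```python
import cv2
a=cv2.imread("pics/w9.png")
cv2.imwrite("pics/w9c.png",cv2.resize(a[90:165,275:375],(800,600),interpolation=cv2.INTER_CUBIC))
```

```text
(no output)
```

View pics/w9c.png

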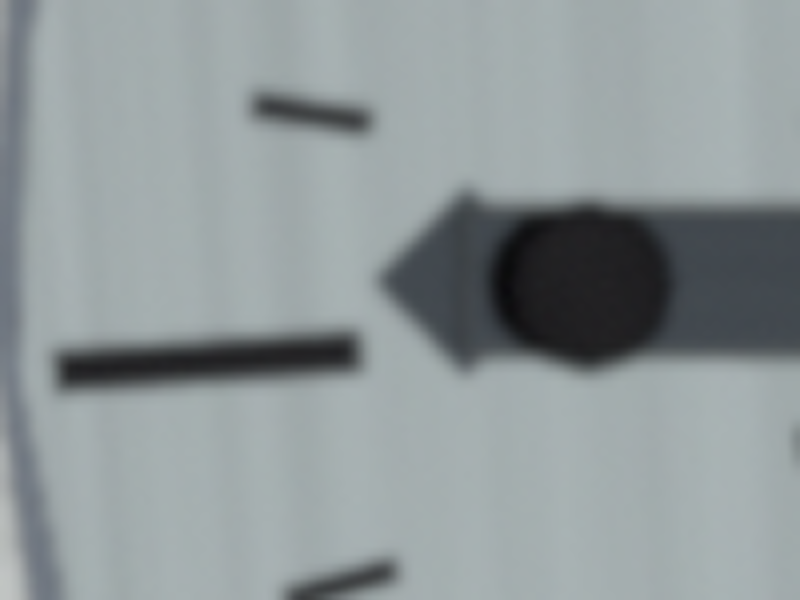

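Run:
```python
from h import *
w=np.load("w9.npy",allow_pickle=True).item()
f=lambda u:(np.array(u)+.5)/8-.5+[275,90]
t=unproj(w,f((380,281)),64);mi=unproj(w,f((357,352)),53);mo=unproj(w,f((58,371)),53)
p=unproj(w,f((370,121)),53)
hub=unproj(w,(454.5,124.5),60)
print(t,mi,hub,np.hypot(*(t-mi)[:2]),"pitch",np.hypot(*(p-mi)[:2]))
# dial edge fit
for c in(hub[:2],np.array([573.8,-172.5])):
    for q in(t,mi,mo,p):
        d=q[:2]-c;print(np.hypot(*d).round(1),np.degrees(np.arctan2(d[1],d[0])).round(2)%360)
```

```text
[ 490.45782765 -190.07052092   64.        ] [ 490.01464422 -196.21529819   53.        ] [ 575.07609985 -171.13963098   60.        ] 6.160738526947545 pitch 18.6184525610633
86.7 192.61
88.7 196.43
114.0 196.37
88.4 184.35
85.2 191.9
87.1 195.8
112.4 195.89
87.0 183.52
```

```bash
python3 -m handwheel '[{"jaw":0,"delta_pos":[0,5,0],"spin":0},{"jaw":0,"delta_pos":[0,10,0],"spin":0},{"jaw":0,"delta_pos":[0,10.5,-1],"spin":0},{"jaw":0,"delta_pos":[0,10.5,-5],"spin":0},{"jaw":0,"delta_pos":[0,10.5,-9],"spin":0.02},{"jaw":0,"delta_pos":[0,10.5,-10],"spin":0.04},{"jaw":0,"delta_pos":[0,10.5,-10],"spin":0.06},{"jaw":0,"delta_pos":[0,10,-10],"spin":0.06},{"jaw":0,"delta_pos":[0,9.5,-10],"spin":0.06},{"jaw":0,"delta_pos":[0,9.2,-10],"spin":0.06},{"jaw":0,"delta_pos":[0,8.9,-10],"spin":0.06},{"jaw":0,"delta_pos":[0,8.7,-10],"spin":0.06},{"jaw":0,"delta_pos":[0,8.55,-10],"spin":0.06},{"jaw":0,"delta_pos":[0,8.55,-10],"spin":0.06},{"jaw":0,"delta_pos":[0,8.55,-10],"spin":0.06}]'
```

```text
t: 11.72
eef_pos: [501.1, -175.3, 67.8]
tcp_rot: [-1.89, -2.51, -0.0]
force: [0.9, 1.8, -0.2]
grip_width: 0.7
```

```bash
python3 -m handwheel '[{"jaw":0,"delta_pos":[0,0.6,0],"spin":0},{"jaw":0,"delta_pos":[0,1.2,0],"spin":0},{"jaw":0,"delta_pos":[0,1.2,4],"spin":0},{"jaw":0,"delta_pos":[0,0,9],"spin":0},{"jaw":0,"delta_pos":[0,-5,10],"spin":0},{"jaw":0,"delta_pos":[0,-9,10],"spin":0},{"jaw":0,"delta_pos":[0,-9,10],"spin":0},{"jaw":0,"delta_pos":[0,-9,10],"spin":0}]'
python3 - <<'E'
from h import *
import cv2
m=manip.camera_model("wrist");np.save("w10.npy",m,allow_pickle=True)
a=manip.capture("wrist");cv2.imwrite("pics/w10.png",a)
cv2.imwrite("pics/w10c.png",cv2.resize(a[90:165,275:375],(800,600),interpolation=cv2.INTER_CUBIC))
cv2.imwrite("pics/s10.png",cv2.resize(manip.capture("scene")[280:340,225:300],(750,600),interpolation=cv2.INTER_CUBIC))
E
```

```text
t: 12.72
eef_pos: [500.9, -264.4, 167.4]
tcp_rot: [-1.888, -2.509, -0.0]
force: [-0.3, 0.3, -0.3]
grip_width: 0.5
```

View pics/w10c.png

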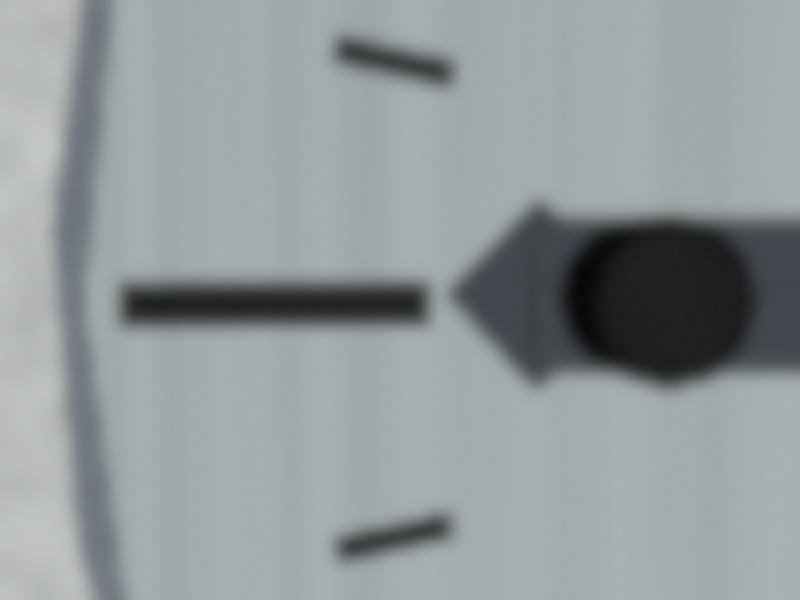

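View pics/s10.png

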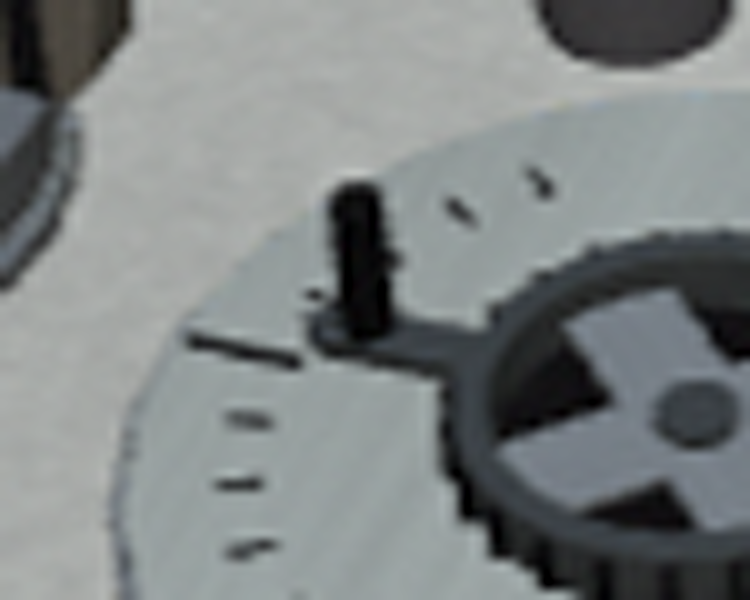

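Run:
```python
from h import *
w=np.load("w10.npy",allow_pickle=True).item()
f=lambda u:(np.array(u)+.5)/8-.5+[275,90]
t=unproj(w,f((450,294)),64);mi=unproj(w,f((426,304)),53);mo=unproj(w,f((122,304)),53)
p=unproj(w,f((452,73)),53);n=unproj(w,f((452,523)),53)
st=unproj(w,f((668,302)),101)
# centre from mark geometry: circle through p,mi,n r=87
from scipy.optimize import least_squares
c=least_squares(lambda c:[np.hypot(*(q[:2]-c))-87 for q in(p,mi,n)]+[np.hypot(*(mo[:2]-c))-113],[574,-172]).x
print("c",c)
for C in(c,np.array([575.1,-171.1]),np.array([573.8,-172.5])):
  for q in(t,st,mi,mo):
    d=q[:2]-C;print(np.hypot(*d).round(1),np.degrees(np.arctan2(d[1],d[0])).round(2)%360,end=' | ')
  print()
print(t-mi)
C=w["world_to_cam"];print(-C[:3,:3].T@C[:3,3])
```

```text
c [ 573.71436563 -171.16147714]
85.6 196.03 | 71.4 196.07 | 87.2 196.66 | 112.8 196.52 | 
86.9 195.82 | 72.7 195.81 | 88.6 196.44 | 114.1 196.36 | 
85.3 195.15 | 71.1 195.01 | 87.0 195.8 | 112.5 195.86 | 
[ 1.32686897  1.38141067 11.        ]
[ 481.54041787 -193.56308612  352.90055444]
```

The tip is about 0.6° (0.9 mm) short, so I'll nudge it once more.

```bash
python3 -m handwheel '[{"jaw":0,"delta_pos":[0,5,0],"spin":0},{"jaw":0,"delta_pos":[0,10,0],"spin":0},{"jaw":0,"delta_pos":[0,10.5,-1],"spin":0},{"jaw":0,"delta_pos":[0,10.5,-5],"spin":0},{"jaw":0,"delta_pos":[0,10.5,-9],"spin":0.01},{"jaw":0,"delta_pos":[0,10.5,-10],"spin":0.01},{"jaw":0,"delta_pos":[0,10.5,-10],"spin":0.01},{"jaw":0,"delta_pos":[0,10,-10],"spin":0.01},{"jaw":0,"delta_pos":[0,9.5,-10],"spin":0.01},{"jaw":0,"delta_pos":[0,9.2,-10],"spin":0.01},{"jaw":0,"delta_pos":[0,9.05,-10],"spin":0.01},{"jaw":0,"delta_pos":[0,8.97,-10],"spin":0.01},{"jaw":0,"delta_pos":[0,8.92,-10],"spin":0.01},{"jaw":0,"delta_pos":[0,8.92,-10],"spin":0.01},{"jaw":0,"delta_pos":[0,8.92,-10],"spin":0.01}]'
```

```text
t: 14.7
eef_pos: [501.2, -176.0, 67.9]
tcp_rot: [1.877, 2.519, 0.0]
force: [-0.2, 1.4, 2.5]
grip_width: 0.4
```

```bash
python3 -m handwheel '[{"jaw":0,"delta_pos":[0,0.6,0],"spin":0},{"jaw":0,"delta_pos":[0,1.2,0],"spin":0},{"jaw":0,"delta_pos":[0,1.2,4],"spin":0},{"jaw":0,"delta_pos":[0,0,9],"spin":0},{"jaw":0,"delta_pos":[0,-5,10],"spin":0},{"jaw":0,"delta_pos":[0,-9,10],"spin":0},{"jaw":0,"delta_pos":[0,-9,10],"spin":0},{"jaw":0,"delta_pos":[0,-9,10],"spin":0}]'
python3 - <<'E'
from h import *
import cv2
m=manip.camera_model("wrist");np.save("w11.npy",m,allow_pickle=True)
a=manip.capture("wrist");cv2.imwrite("pics/w11.png",a)
cv2.imwrite("pics/w11c.png",cv2.resize(a[90:165,275:375],(800,600),interpolation=cv2.INTER_CUBIC))
E
```

```text
t: 15.7
eef_pos: [500.9, -265.2, 167.4]
tcp_rot: [-1.876, -2.519, -0.0]
force: [0.2, 0.4, -0.4]
grip_width: 0.2
```

View pics/w11c.png

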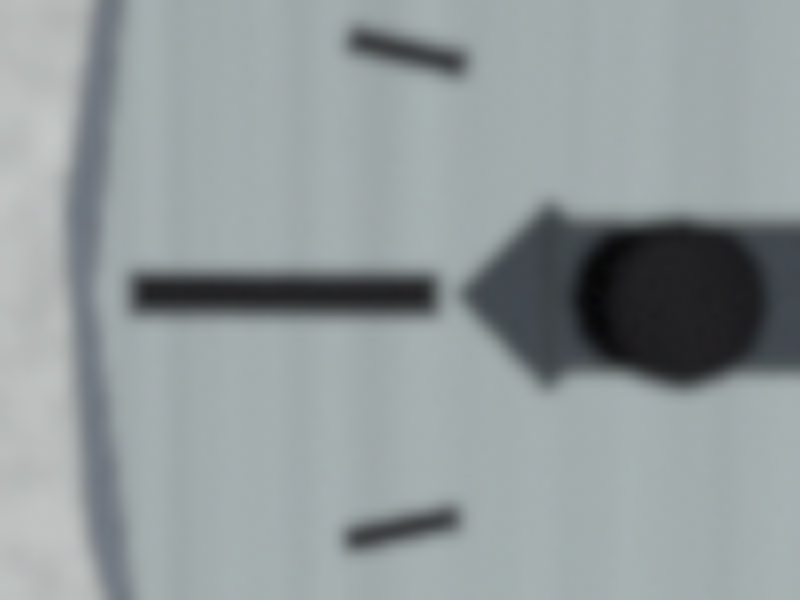

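The tip row (295) matches the mark row (294), so the lever is on the mark. Next, the button.

```bash
python3 -m handwheel '[{"jaw":0,"delta_pos":[0.5,4,1],"spin":0},{"jaw":0,"delta_pos":[1.5,9,1],"spin":0},{"jaw":0,"delta_pos":[2.5,14,1],"spin":0},{"jaw":0,"delta_pos":[4,19,1],"spin":0},{"jaw":0,"delta_pos":[5.5,24,1],"spin":0},{"jaw":0,"delta_pos":[6.5,29,0],"spin":0},{"jaw":0,"delta_pos":[7.5,33.5,0],"spin":0},{"jaw":0,"delta_pos":[7.5,33.5,0],"spin":0},{"jaw":0,"delta_pos":[7.5,33.5,0],"spin":0}]'
python3 - <<'E'
from h import *
import cv2
m=manip.camera_model("wrist");np.save("w12.npy",m,allow_pickle=True)
print(manip.get_obs()["joint_pos"].round(2))
a=manip.capture("wrist");cv2.imwrite("pics/w12.png",a)
t=cv2.convertScaleAbs(manip.capture("top")[150:270,340:460],alpha=1.8);cv2.imwrite("pics/t12.png",cv2.resize(t,(600,600),interpolation=cv2.INTER_CUBIC))
E
```

```text
t: 16.88
eef_pos: [575.5, 69.0, 167.7]
tcp_rot: [-1.875, -2.52, 0.001]
force: [-0.0, -0.9, 0.6]
grip_width: 0.5
[-0.38  0.38  0.25  1.82 -0.11  0.95  0.22]
```

View pics/w12.png

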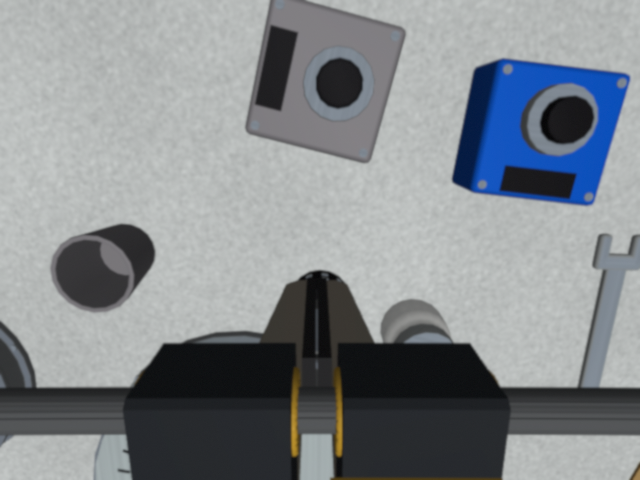

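View pics/t12.png

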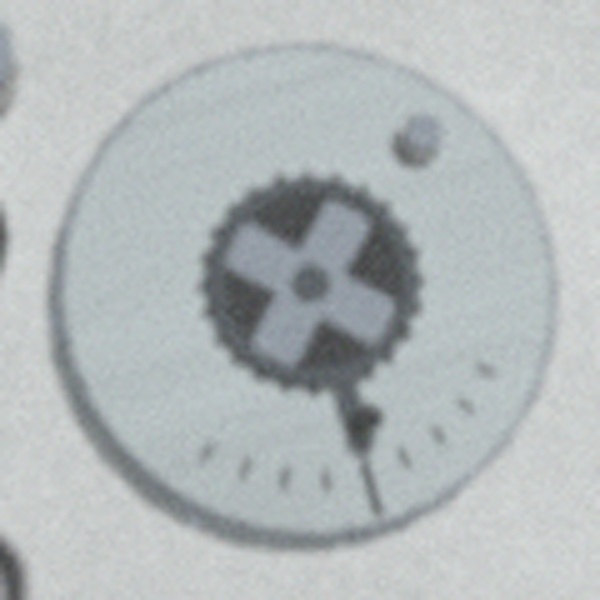

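Top view confirms that the lever points at the long mark, at (362,458) in the crop. In the wrist view the button cap is at (340,83).

Run:
```python
from h import *
import cv2
w=np.load("w12.npy",allow_pickle=True).item()
b=unproj(w,(340,83),72);o=manip.get_obs();p=o["eef_pos"]
print(b,p,b-p)
B=(b[:2]+[560.9,163.4])/2;print("use",B,(B-p[:2])/10)
```

```text
[562.85385668 164.46931112  72.        ] [575.69948533  67.50699751 167.93698992] [-12.84562865  96.96231361 -95.93698992]
use [561.87692834 163.93465556] [-1.3822557   9.64276581]
```

```bash
python3 -m handwheel '[{"jaw":0,"delta_pos":[-0.7,5,0],"spin":0},{"jaw":0,"delta_pos":[-1.4,9.5,0],"spin":0},{"jaw":0,"delta_pos":[-1.4,9.5,-4],"spin":0},{"jaw":0,"delta_pos":[-1.4,9.5,-8],"spin":0},{"jaw":0,"delta_pos":[-1.4,9.5,-9.5],"spin":0},{"jaw":0,"delta_pos":[-1.4,9.5,-10],"spin":0},{"jaw":0,"delta_pos":[-1.4,9.5,-10],"spin":0}]'
python3 - <<'E'
from h import *
import cv2
cv2.imwrite("pics/s13.png",cv2.resize(manip.capture("scene")[200:300,310:435],(750,600),interpolation=cv2.INTER_CUBIC))
E
```

```text
t: 17.85
eef_pos: [562.9, 163.5, 68.8]
tcp_rot: [1.878, 2.518, 0.002]
force: [0.0, 1.1, 0.8]
grip_width: 0.6
```

View pics/s13.png

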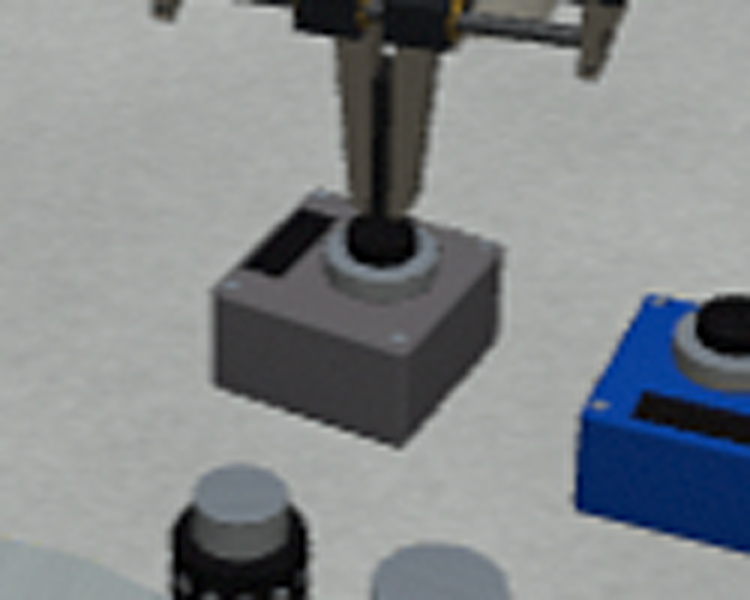

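The tips hover centred over the cap, so I'll lower in steps with force checks.

```bash
for i in 1; do python3 -m handwheel '[{"jaw":0,"delta_pos":[0,0,-0.3],"spin":0},{"jaw":0,"delta_pos":[0,0,-0.6],"spin":0},{"jaw":0,"delta_pos":[0,0,-0.9],"spin":0},{"jaw":0,"delta_pos":[0,0,-0.9],"spin":0}]'; done; python3 -m handwheel '[{"jaw":0,"delta_pos":[0,0,-0.15],"spin":0},{"jaw":0,"delta_pos":[0,0,-0.3],"spin":0},{"jaw":0,"delta_pos":[0,0,-0.3],"spin":0}]'
```

```text
t: 18.4
eef_pos: [561.8, 163.7, 58.6]
tcp_rot: [-1.877, -2.519, 0.001]
force: [-0.4, -0.2, -0.2]
grip_width: 0.4
t: 18.77
eef_pos: [562.2, 163.8, 56.0]
tcp_rot: [1.877, 2.519, 0.0]
force: [0.8, -0.4, 1.9]
grip_width: 0.9
```

```bash
python3 -m handwheel '[{"jaw":0,"delta_pos":[0,0,-0.15],"spin":0},{"jaw":0,"delta_pos":[0,0,-0.3],"spin":0},{"jaw":0,"delta_pos":[0,0,-0.3],"spin":0}]'; python3 -m handwheel '[{"jaw":0,"delta_pos":[0,0,-0.15],"spin":0},{"jaw":0,"delta_pos":[0,0,-0.3],"spin":0},{"jaw":0,"delta_pos":[0,0,-0.3],"spin":0}]'
```

```text
t: 19.15
eef_pos: [562.2, 163.8, 53.0]
tcp_rot: [1.877, 2.519, 0.0]
force: [-1.4, -0.0, 4.1]
grip_width: 0.3
t: 19.52
eef_pos: [562.2, 163.8, 50.7]
tcp_rot: [-1.877, -2.519, -0.001]
force: [-2.5, -0.5, 10.2]
grip_width: 0.6
```

```bash
python3 -m handwheel '[{"jaw":0,"delta_pos":[0,0,-0.08],"spin":0},{"jaw":0,"delta_pos":[0,0,-0.12],"spin":0},{"jaw":0,"delta_pos":[0,0,-0.12],"spin":0}]'
```

```text
t: 19.9
eef_pos: [562.2, 163.8, 50.5]
tcp_rot: [-1.877, -2.519, -0.001]
force: [-5.3, -1.9, 17.2]
grip_width: 0.5
```

It has bottomed: the tool stops at 50.5 while the force climbs to 17 N. I'll release and retreat.

```bash
python3 -m handwheel '[{"jaw":0,"delta_pos":[0,0,0.3],"spin":0},{"jaw":0,"delta_pos":[0,0,0.8],"spin":0},{"jaw":0,"delta_pos":[0,0,2],"spin":0},{"jaw":0,"delta_pos":[0,0,5],"spin":0},{"jaw":0,"delta_pos":[0,0,10],"spin":0},{"jaw":0,"delta_pos":[0,-5,12],"spin":0},{"jaw":0,"delta_pos":[0,-9,12],"spin":0},{"jaw":0,"delta_pos":[0,-9,12],"spin":0},{"jaw":0,"delta_pos":[0,-9,12],"spin":0}]'
python3 - <<'E'
from h import *
import cv2
cv2.imwrite("pics/w14.png",manip.capture("wrist"))
cv2.imwrite("pics/s14.png",manip.capture("scene"))
t=cv2.convertScaleAbs(manip.capture("top"),alpha=1.8);cv2.imwrite("pics/t14.png",t)
cv2.imwrite("pics/t14c.png",cv2.resize(t[150:270,340:460],(600,600),interpolation=cv2.INTER_CUBIC))
E
```

```text
t: 21.02
eef_pos: [561.9, 74.4, 168.8]
tcp_rot: [-1.877, -2.519, -0.001]
force: [-0.4, 0.6, 0.2]
grip_width: 0.4
```

View pics/t14c.png

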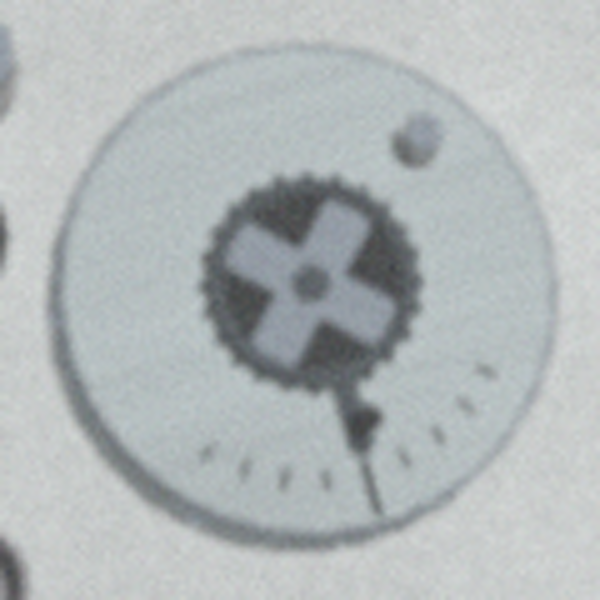

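View pics/s14.png

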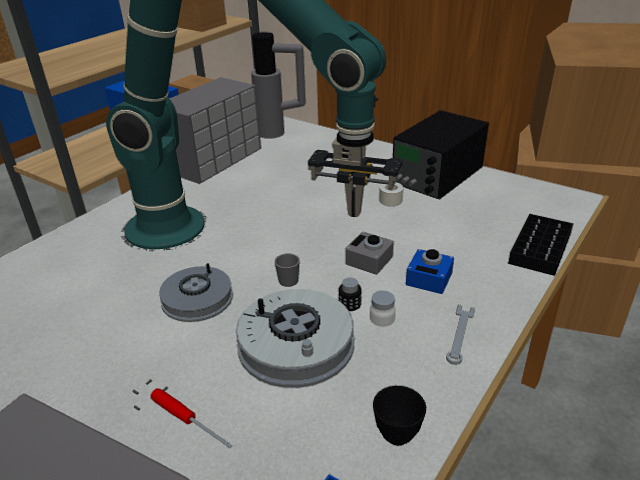

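View pics/w14.png

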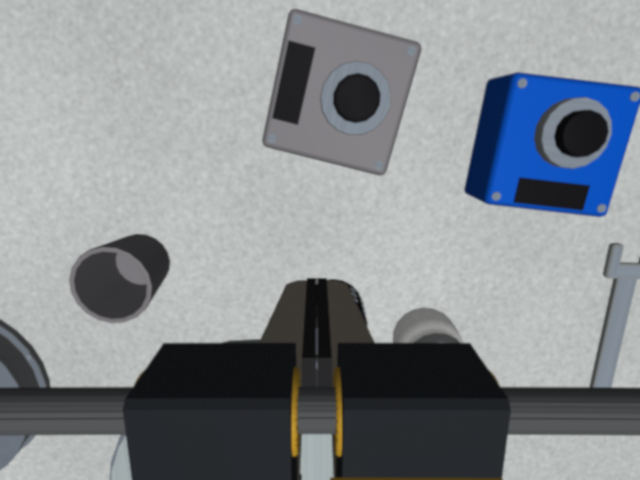

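The lever is still on the mark, the button is up, nothing else has moved and the robot is clear of everything.

```bash
python3 -c "
from workcell import manip
print(manip.job_done())"
```

```text
the job is handed in; nothing more can be done
None
```

The lever is on the long mark and the button was pressed fully in and has come back up. I handed the job in about 21 s into the 51 s allowed.

- **Lever:** I pushed the stud anticlockwise with the shut fingertips by about 88°, in several short pushes. The last close wrist view has the tip in line with the long mark within about 0.3 mm. The top view, taken again after the press, shows it still there, though more coarsely.
- **Button:** I pressed it only after the lever was set. The tool stopped at its end of travel with the wrist force at about 17 N, well past the 5 N it needs. The wrist view afterwards shows nothing on the cap, but its height was not measured.
- **Other things:** By eye, the control box and the bystanders in view look unmoved in the last scene and wrist pictures. The robot was touching nothing.

**Disagreements:**
- **Fingertip position:** Both cameras and the contact forces put the fingertips about 15 mm behind the reported TCP, not the stated 19 mm ahead. I worked from the measured value.
- **Camera offsets:** Positions from the top and wrist cameras differed by 2 to 4 mm. I set the lever by comparing tip and mark within the same wrist picture.
- **Rough scene reading:** Partway through, a rough scene-camera reading put the tip about 6° short of the mark, against about 4° from the wrist view. I had probably mistaken a neighbouring short mark for the lever tip.

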